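# Brief the helper: this casting onto the turntable

## Robot

A 7-joint arm with a two-finger parallel gripper is mounted at the origin on the work surface. World frame = base frame: x ahead of the robot, y to its left, z up, the work surface at z = 0. Lengths are in m, angles in rad, forces in N, time in s.
With the tool pointing down it reaches from about 0.425 to 0.825 m from the base axis. Payload 3.6 kg.
Tool frame: the origin (TCP) lies where the fingers leave the gripper's body, on its centre line; the fingertips stand 73 mm ahead of it and the grasp point (between the pads) lies 54 mm ahead of it; z points along the fingers, y is the line along which they close (so a half turn about z gives the same grasp; the last joint's range is limited). The gripper opens to 85 mm and grips with 20 to 120 N. Pads are 22 mm wide; open, the fingers measure 114 mm over their backs; the gripper's body (76 mm by 85 mm) begins 54 mm behind the grasp point. The pads swing forward as they close: fully open they stand 13 mm farther back than shut.
Start: joints at [1.212, 0.615, -0.013, 1.423, 0.008, 1.103, -0.04], TCP at [0.212, -0.614, 0.304] pointing down, gripper open.
Joint ranges: [-3.12, 3.12], [-0.3, 2.06], [-1.34, 1.32], [0.26, 2.42], [-1.36, 4.5], [0.01, 1.98], [-2.84, 2.84]. Speed limits (rad/s): [2.79, 2.79, 3.14, 3.14, 3.14, 3.14, 3.14].

## Interface

Orientations are given as a unit quaternion [x, y, z, w].
In Python, from station import arm, snapshot, camera_info, ticket gives the robot as it stands. Calls block until the motion is done:
- arm.movep(position, orientation): joint-space move of the TCP to a pose.
- arm.line_to(position, velocity=0.15, ori=None): straight line of the TCP; ori=None keeps the orientation; velocity is the mean speed in m/s.
- arm.move_j(angles): joint-space move.
- arm.move_gripper(opening, effort=None): opening from 0.0 (shut) to 1.0 (fully open); effort is the grip in N (None keeps the last); returns when the fingers have stopped.
- arm.pause(seconds).
- arm.ik(position, orientation): joint angles nearest the present ones, or None.
- snapshot(name): name is "scene" or "top" or "wrist"; returns the picture (420x560x3 uint8, blue, green, red); there is no depth.
- camera_info(name): a dict with "fx", "fy", "cx", "cy" (pixels), "R" (3x3) and "t" (3): a world point X has camera coordinates R X + t; the wrist camera has in their place "T_tool_cam" (4x4, takes a point from camera to tool coordinates, whose origin is the TCP and whose axes are the flange's). Camera axes: x right, y down, z forward; pixel columns grow to the right and rows downward; lengths in m; the calibration is good to about 2 mm. A picture is of the moment at which its call begins: read the wrist's pose just before it. camera_info takes no time and is no camera call.
A pose or a line that the arm cannot do raises arm.MotionError and nothing moves.
- ticket.finish_job(): hands the job in; it is judged then, once.
Readings, each from a call of its own:
- arm.read_time(): time.
- arm.read_joint_positions(): joint angles.
- arm.read_dq(): joint speeds.
- arm.read_effort(): joint torques, N m.
- arm.read_tool_pos(): TCP position.
- arm.read_eef_rot(): TCP orientation.
- arm.read_ft_force(): force on the tool from outside, world axes, zero at the start.
- arm.read_wrist_torque(): the same for the moment, N m.
- arm.read_opening(): opening from 0.0 (shut) to 1.0 (fully open).
- arm.read_finger_force(): force on a finger pad.
Only numpy, scipy, OpenCV 4.12 (cv2) and the standard library are available. Lean on these libraries where they do the work, as an engineer would, in place of code of your own. Each camera call takes 0.05 s, during which the arm holds its last target. There are 200 camera calls.

## Task

Call the workshop helper by pressing the round call button on its box fully down and letting it come up again, then show what to do: point down at the head of the three-legged plaster casting with the fingertips about 3 cm straight above it and stay there for two seconds, then go over and point in the same way at the middle of the empty round turntable, and finish there, still pointing. Apart from the button and its box, touch and move nothing, and do not point at the other castings: pass well above their heads or round them.

Things in the scene. Friction and masses are not known exactly. Their poses are not given: they have to be found in the camera images.
- call_button (a joint): travel of the call button: 0 up, 0.006 m fully pressed; a spring brings it back up, about 5 N at full travel
- call_button_top (a point): centre of the top face of the white round call button (36 mm across), which is pressed straight down and stands in a small black housing on a fixed grey box 90 x 90 mm and 30 mm high; the top face is the highest point of the whole
- three_leg_top (a point): highest point of the three-legged casting's head, 155 mm above the table; its z axis points up
- three_leg: Off-white plaster casting standing upright, loose, 0.35 kg, 155 mm tall, with a round head 50 mm across on a short neck; it stands on three splayed bent legs, feet within 65 mm of its axis. Origin on the table under the head, z up. The one to point at
- two_leg_top (a point): highest point of the two-legged casting's head, 155 mm above the table, z up
- two_leg: Off-white plaster casting standing upright, loose, 0.35 kg, 155 mm tall, with a round head 50 mm across on a short neck; it stands on two legs with flat bar feet, like an arch, within 70 mm of its axis. Origin on the table under the head, z up. Not to be touched or pointed at
- one_leg_top (a point): highest point of the one-legged casting's head, 155 mm above the table, z up
- one_leg: Off-white plaster casting standing upright, loose, 0.35 kg, 155 mm tall, with a round head 50 mm across on a short neck; it stands on one trumpet-shaped leg, 84 mm across at the foot. Origin on the table under the head, z up. Not to be touched or pointed at
- turntable_top (a point): centre of the upper face of the turntable's round plate, 55 mm above the table, z up
- turntable: sculptor's turntable: bare round aluminium plate 140 mm across, 10 mm thick, turning freely on a dark fixed foot; 55 mm tall overall. Origin under its centre on the table. Not to be touched
- sanding_block: cork sanding block 100 x 55 x 30 mm, lying loose. Origin under its centre. Bystander
- brush: dusting brush, 200 mm long, 42 mm wide, 20 mm thick, lying loose on the table. Origin under its middle, bristles to its +x. Bystander
- cup: grey plastic cup 80 mm across, 90 mm tall, standing loose. Origin under its centre. Bystander
There are look-alikes about, which are no part of the job. What is shaped like the three_leg but orange is not meant.

How it is judged:
By the outcome, as a careful person would: the job done as asked, in the order asked, and still so for the second after the job is handed in, with the robot touching nothing.
It also fails if it takes over 51 s, if anything falls off the work surface, if the arm or the gripper's body presses on something with over 40 N, if the wrist force passes 120 N, or if a joint passes its speed limit or range.

## Working session

There is one attempt and no reset: what is moved stays moved. The work goes in short steps, each a Python script; the robot and the scene stay as the last script left them, time stands still between calls to the robot, and variables do not carry over. Pictures are saved under pics/ and viewed, at most 10 in all, crops included, and the job is handed in when it is done.

```bash
mkdir -p pics; python3 - <<'E'
from station import arm,snapshot,camera_info
import cv2
for n in("scene","top"):
    cv2.imwrite(f"pics/{n}.png",snapshot(n)); i=camera_info(n); print(n,i)
print(arm.read_time(),arm.read_eef_rot(),camera_info("wrist"))
E
```

```text
scene {'fx': 380.0467269759844, 'fy': 380.0467269759844, 'cx': 275.75618987676165, 'cy': 211.99811678987945, 'R': array([[-0.3538056 ,  0.93524392, -0.01184936],
       [ 0.52830449,  0.1893728 , -0.82766678],
       [-0.77182638, -0.29909321, -0.56109472]]), 't': array([ 0.1936631 , -0.23215678,  1.412704  ])}
top {'fx': 386.4667444646145, 'fy': 386.4667444646145, 'cx': 282.18982881282255, 'cy': 207.20687528632823, 'R': array([[-0.00597266, -0.99928642,  0.03729581],
       [-0.98143369, -0.00129239, -0.19179741],
       [ 0.19170875, -0.0377489 , -0.98072564]]), 't': array([-0.01432396,  0.61874579,  1.00100811])}
0.1 [ 9.86183698e-01  1.65651119e-01 -2.15361596e-04 -1.17198803e-03] {'fx': 332.2579871420532, 'fy': 332.2579871420532, 'cx': 278.0638804065087, 'cy': 214.21611977817304, 'T_tool_cam': array([[-7.79056002e-05, -9.62732190e-01, -2.70456510e-01,
         6.93470305e-02],
       [ 9.99999792e-01,  9.80065649e-05, -6.36921843e-04,
        -6.29353407e-04],
       [ 6.39691674e-04, -2.70456504e-01,  9.62731983e-01,
        -6.91412006e-02],
       [ 0.00000000e+00,  0.00000000e+00,  0.00000000e+00,
         1.00000000e+00]])}
```

View pics/scene.png

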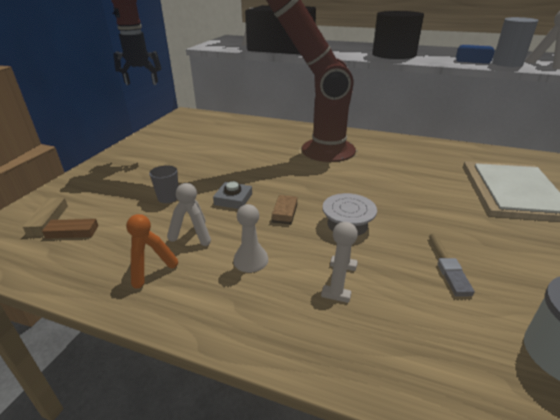

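View pics/top.png

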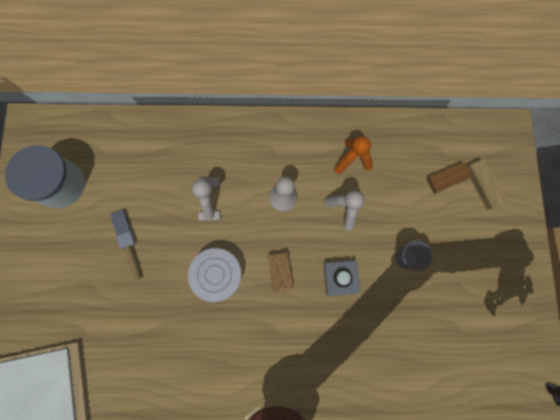

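The scene view shows three off-white castings, with heads at about (186,195), (248,215) and (345,235), and an orange look-alike at (138,225). In the top view their heads are at (354,200), (285,186) and (203,188), with orange at (361,146). The button is at top (343,278) and scene (232,187), and the turntable at top (215,274) and scene (350,208). The casting at scene (186,195) looks like the three-legged one, so I'll confirm it in a crop and triangulate.

```bash
cat > h.py <<'E'
import numpy as np,cv2
from station import camera_info
def ray(n,p):
    i=camera_info(n); d=i["R"].T@np.array([(p[0]-i["cx"])/i["fx"],(p[1]-i["cy"])/i["fy"],1]); return -i["R"].T@i["t"],d/np.linalg.norm(d)
def tri(ps,pt):
    (a,u),(b,v)=ray("scene",ps),ray("top",pt)
    s=np.linalg.lstsq(np.c_[u,-v],b-a,rcond=None)[0]; A,B=a+s[0]*u,b+s[1]*v
    return (A+B)/2,np.linalg.norm(A-B)
def plane(n,p,z):
    a,d=ray(n,p); return a+d*(z-a[2])/d[2]
E
python3 - <<'E'
import cv2,numpy as np
s=cv2.imread("pics/scene.png");t=cv2.imread("pics/top.png")
a=cv2.resize(s[165:310,100:380],None,fx=2.8,fy=2.8,interpolation=2)
b=cv2.resize(t[125:310,180:400],None,fx=3,fy=3,interpolation=2)[:, :]
b=cv2.resize(t[125:310,170:450],None,fx=2.8,fy=2.8,interpolation=2)
cv2.imwrite("pics/cs.png",a);cv2.imwrite("pics/ct.png",b)
from h import *
for n,im,rs in(("scene",s,(7,15)),("top",t,(6,13))):
    g=cv2.cvtColor(im,6); m=((im.max(2).astype(int)-im.min(2)<45)&(g>105)).astype(np.uint8)*255
    for c in cv2.findContours(m,0,2)[0]:
        A=cv2.contourArea(c)
        if 60<A<4000: 
            x,y,w,h=cv2.boundingRect(c); e=cv2.fitEllipse(c); print(n,A,(x,y,w,h),np.round(e[0],1),np.round(e[1],1))
E
```

```text
scene 87.0 (198, 344, 25, 16) [207.8 352. ] [ 6.8 26.6]
scene 602.5 (384, 343, 139, 47) [459.7 366. ] [ 14.2 137.5]
scene 71.0 (416, 342, 66, 19) [449.7 350.7] [ 2.9 61.7]
scene 85.5 (119, 326, 41, 17) [142.3 333.9] [ 4.9 41.3]
scene 1793.5 (122, 295, 425, 125) [347.  363.4] [ 15.3 372.5]
scene 212.0 (159, 279, 90, 29) [206.9 293.2] [ 9.4 84.2]
scene 78.0 (0, 276, 21, 15) [  8.3 283.3] [ 8.3 21.1]
scene 204.0 (495, 274, 51, 19) [523.3 282.2] [ 8.  56.2]
scene 77.5 (340, 272, 12, 32) [346.8 289.4] [ 9.9 37.6]
scene 111.0 (395, 271, 51, 18) [423.8 280.1] [ 3.7 53.4]
scene 225.5 (440, 257, 46, 35) [466.3 274.6] [14.4 62.6]
scene 145.5 (349, 256, 43, 22) [372.1 276.5] [20.9 54. ]
scene 379.0 (0, 256, 114, 40) [ 62.6 277.5] [ 11.8 111.8]
scene 126.5 (21, 239, 45, 17) [ 49. 247.] [ 8.1 41.5]
scene 81.5 (285, 230, 37, 11) [301.1 234.7] [ 4.6 37.2]
scene 453.5 (445, 223, 115, 26) [512.8 234.5] [ 10.9 113.9]
scene 158.5 (422, 206, 101, 20) [476.6 215.3] [ 6.  99.8]
scene 416.5 (239, 195, 30, 76) [253.8 231.3] [18.1 75.1]
scene 348.5 (192, 195, 49, 51) [215.4 222.5] [31.7 53.8]
scene 1690.0 (2
[... 690 characters left out ...]
, 90, 16) [444.1  62.7] [12.3 85.8]
scene 242.0 (333, 51, 35, 11) [350.4  55.3] [11.7 34. ]
scene 98.5 (529, 35, 16, 16) [536.8  39.5] [ 8.2 23.5]
scene 922.0 (420, 31, 80, 17) [459.7  38.7] [15.8 91.4]
scene 634.5 (318, 26, 56, 16) [347.5  33.4] [14.5 65. ]
top 125.0 (337, 271, 14, 14) [343.2 277.8] [12.7 13. ]
top 2357.5 (186, 248, 56, 61) [213.9 276.2] [54.4 57.1]
top 196.5 (110, 221, 23, 29) [121.1 233.6] [15.  38.5]
top 223.0 (34, 196, 48, 14) [ 56.8 202.7] [11.2 40.9]
top 603.0 (323, 192, 42, 40) [342.2 212.6] [33.5 48.6]
top 590.5 (191, 177, 30, 47) [204.6 202.6] [21.5 48.5]
top 659.0 (268, 176, 31, 37) [283.1 195.5] [27.  34.8]
top 3157.0 (24, 91, 536, 41) [251.3 118.3] [ 51.7 625.3]
```

View pics/cs.png

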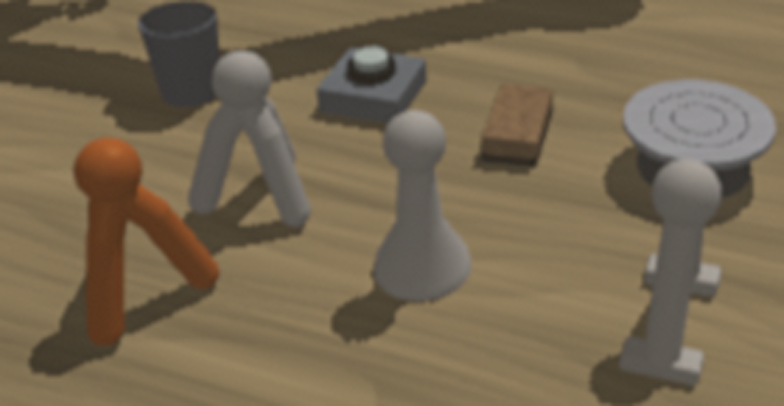

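View pics/ct.png

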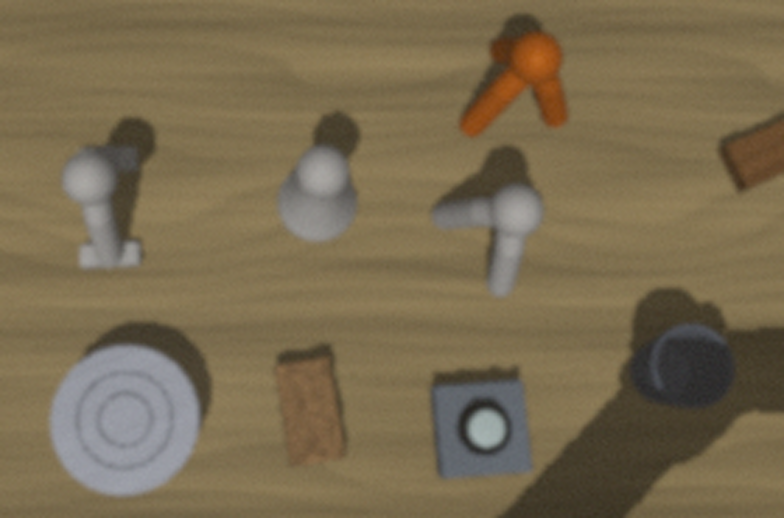

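Crops: the casting at scene (186,194) / top (354,200) shows two splayed bent legs with a third hidden behind. The others are the trumpet foot at scene (248,215) and the arch with bar feet at (345,234). The orange figure at (139,226) is excluded by colour. So the target is the casting at scene (186,194).

```bash
python3 - <<'E'
from h import *
from station import arm
P={"three":((242,80),(516,210)),"one":((414,140),(322,171)),"two":((687,194),(89,176)),"orange":((108,170),(536,57)),"tt":((698,119),(124,420)),"btn":((371,59),(487,429))}
for k,(s,t) in P.items():
    s=(np.array(s)+.5)/2.8+[99.5,164.5]; t=(np.array(t)+.5)/2.8+[169.5,124.5]
    X,e=tri(s,t); print(k,X.round(4),round(e,4), plane("top",t,X[2]).round(4))
print("cup",plane("top",(417,255),.09))
print(arm.read_ft_force())
E
```

```text
three [ 0.6258 -0.2     0.1278] 0.0005 [ 0.6256 -0.1997  0.1278]
one [ 0.6619 -0.0205  0.1301] 0.0014 [ 0.6617 -0.0199  0.1301]
two [0.6565 0.1941 0.1288] 0.0 [0.6565 0.1942 0.1288]
orange [ 0.7751 -0.2254  0.1281] 0.0004 [ 0.7749 -0.2252  0.1281]
tt [0.4375 0.1655 0.052 ] 0.0021 [0.4373 0.1665 0.052 ]
btn [ 0.427  -0.1816  0.0434] 0.0003 [ 0.4271 -0.1818  0.0434]
cup [ 0.48486651 -0.36981104  0.09      ]
[ 0.07153322 -0.0272265   0.36578436]
```

```bash
python3 - <<'E'
from h import *
from station import arm,snapshot
Q=[1,0,0,0]
for p in([.427,-.182,.22],[.427,-.182,.11],[.626,-.2,.258],[.626,-.2,.34],[.4375,.1655,.34],[.4375,.1655,.158]): print(arm.ik(p,Q))
arm.move_gripper(0.0,20)
arm.movep([.427,-.182,.24],Q)
arm.line_to([.427,-.182,.15])
print(arm.read_time(),arm.read_opening(),arm.read_joint_positions(),arm.read_tool_pos(),arm.read_ft_force())
cv2.imwrite("pics/w.png",snapshot("wrist"))
E
```

```text
[ 3.56389944e-01  4.51082672e-01 -7.97257311e-04  2.04542939e+00
  5.78043995e-04  6.45080799e-01 -1.21558578e+00]
[ 0.33891913  0.65379637  0.0249035   2.13423881 -0.04370067  0.35401767
 -1.17111396]
[ 0.26970148  0.66753225  0.01115581  1.45924681 -0.00813031  1.01485867
 -1.28804272]
[ 0.28356631  0.59972249 -0.01372171  1.34628493  0.00832346  1.1956409
 -1.30160733]
[ 0.01857267  0.33758621 -0.57472586  1.86128741  0.21502212  1.00438457
 -2.21742746]
[-0.37373713  0.56384074 -0.05016498  2.09255945  0.05735711  0.48644075
 -2.03765947]
3.3917 5.256570311617706e-05 [ 0.36314369  0.57467877 -0.00966702  2.107767    0.01211442  0.45819241
 -1.2273038 ] [ 0.427379   -0.18249247  0.15036817] [ 0.32512417  0.10502419 -1.30732006]
```

View pics/w.png

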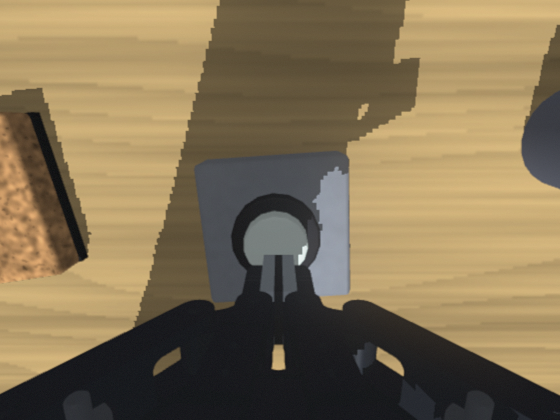

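The wrist view shows the shut fingertips at about (279,258) in line with the button, whose centre is at about (276,240). The lateral position is good, so I'll press by force.

```bash
python3 - <<'E'
from station import arm
arm.line_to([.427,-.182,.122],velocity=.06)
f0=arm.read_ft_force()[2]; z=.122
while z>.104:
    z-=.0015; arm.line_to([.427,-.182,z],velocity=.02)
    f=arm.read_ft_force()[2]-f0; print(round(z,4),arm.read_tool_pos()[2].round(4),round(f,1))
    if f>14: break
arm.pause(.3); print(arm.read_ft_force()[2]-f0)
arm.line_to([.427,-.182,.15],velocity=.06); print(arm.read_ft_force()[2]-f0)
print(arm.read_time())
E
```

```text
0.1205 0.1207 0.9
0.119 0.1191 1.2
0.1175 0.1185 10.9
0.116 0.1183 23.0
23.28542977361321
-2.5391622253937682
6.075
```

```bash
cat >> h.py <<'E'
def wray(p,T,q):
    from scipy.spatial.transform import Rotation as Ro
    i=camera_info("wrist"); M=np.array(i["T_tool_cam"]); R=Ro.from_quat(q).as_matrix()
    d=R@M[:3,:3]@np.array([(p[0]-i["cx"])/i["fx"],(p[1]-i["cy"])/i["fy"],1]); return T+R@M[:3,3],d/np.linalg.norm(d)
def meet(rays):
    A=sum(np.eye(3)-np.outer(d,d) for a,d in rays); b=sum((np.eye(3)-np.outer(d,d))@a for a,d in rays)
    X=np.linalg.solve(A,b); return X,[np.linalg.norm(np.cross(X-a,d)) for a,d in rays]
E
python3 - <<'E'
from h import *
from station import arm,snapshot
def blob(im,near):
    h=cv2.cvtColor(im,cv2.COLOR_BGR2HSV); g=cv2.cvtColor(im,6)
    m=((g>120)&(h[...,1]<60)).astype(np.uint8)*255
    return sorted([(cv2.contourArea(c),np.round(cv2.fitEllipse(cv2.convexHull(c))[0],1),np.round(cv2.fitEllipse(cv2.convexHull(c))[1],1)) for c in cv2.findContours(m,0,2)[0] if cv2.contourArea(c)>150],key=lambda x:-x[0])[:5]
for k,p in enumerate(([.45,-.182,.26],[.45,-.10,.26],)):
    arm.line_to(p,velocity=.2); arm.pause(.2); T=arm.read_tool_pos();q=arm.read_eef_rot();im=snapshot("wrist")
    np.savez(f"w{k}.npz",T=T,q=q,im=im)
    for b in blob(im,0): print(k,b)
a,b=[np.load(f"w{k}.npz")["im"] for k in(0,1)]
cv2.imwrite("pics/ww.png",cv2.resize(np.hstack([a,b]),(800,300),interpolation=cv2.INTER_AREA))
print(arm.read_time())
E
```

```text
0 (2127.0, array([309. , 216.1]), array([76.6, 99.3]))
0 (370.5, array([542.1, 164.9]), array([ 97.2, 119.5]))
0 (243.0, array([290.1, 227.2]), array([12.8, 32.3]))
1 (5136.0, array([-28.2, 211.9]), array([136.5, 174.3]))
1 (2876.0, array([374.3, 220.1]), array([ 86.1, 110. ]))
1 (1113.0, array([368.2, 224.5]), array([37. , 40.6]))
7.8417
```

View pics/ww.png

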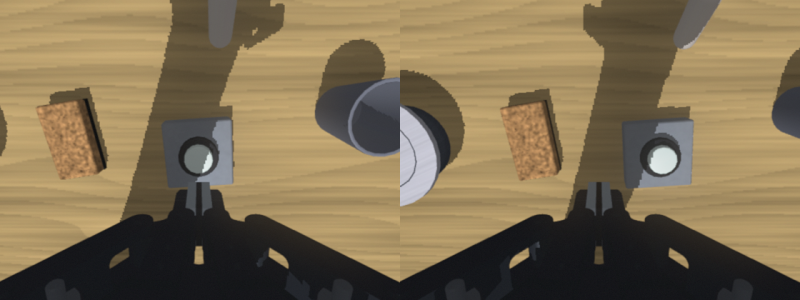

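```bash
python3 - <<'E'
from h import *
R=[]
for k,(x,y) in enumerate(((277.5,222.8),(368.2,224.5))):
    d=np.load(f"w{k}.npz"); g=cv2.cvtColor(d["im"],6)
    g=cv2.GaussianBlur(g,(5,5),1)[170:270,int(x)-60:int(x)+60]
    # bright or grey button vs dark ring: dark-ring interior
    m=(g>75).astype(np.uint8)*255
    n,l,s,c=cv2.connectedComponentsWithStats(m); lab=l[int(y)-170,60]
    print(k,s[lab],c[lab]+[int(x)-60,170])
    R.append(wray((x,y),d["T"],d["q"]))
ps=(np.array([371,59])+.5)/2.8+[99.5,164.5]; pt=(np.array([487,429])+.5)/2.8+[169.5,124.5]
S,T=ray("scene",ps),ray("top",pt)
for n,r in(("ww",R),("w1+top",[R[1],T]),("w1+scene",[R[1],S]),("w0+scene",[R[0],S]),("all",R+[S,T])):
    X,e=meet(r); print(n,X.round(4),np.round(e,4))
d=np.load("w1.npz");from scipy.spatial.transform import Rotation as Ro
# fingertip pixel for candidate lengths, front face x=+11mm
M=np.array(camera_info("wrist")["T_tool_cam"]);Mi=np.linalg.inv(M);i=camera_info("wrist")
for L in(.073,.081,.086):
  for x in(0,.011):
    c=Mi@[x,0,L,1]; print(L,x,(c[0]/c[2]*i["fx"]+i["cx"]).round(1),(c[1]/c[2]*i["fy"]+i["cy"]).round(1))
g=cv2.cvtColor(d["im"],6); print(g[235:300:3,270],g[235:300:3,285])
E
```

```text
0 [   0    0  120  100 7545] [287.69622266 223.42637508]
1 [   0    0  120  100 8301] [381.69100108 225.68497771]
ww [ 0.4313 -0.18    0.0503] [0.0004 0.0004]
w1+top [ 0.4272 -0.1831  0.0385] [0.0003 0.0003]
w1+scene [ 0.4289 -0.1811  0.0446] [0.0006 0.0006]
w0+scene [ 0.4301 -0.1799  0.0454] [0.0001 0.0001]
all [ 0.4285 -0.1811  0.044 ] [0.0016 0.0009 0.0004 0.0015]
0.073 0 280.1 274.1
0.073 0.011 280.1 252.2
0.081 0 280.0 266.9
0.081 0.011 280.1 245.9
0.086 0 280.0 262.7
0.086 0.011 280.0 242.3
[79 82 83 83 85 86 83 80 80 80 81 80 80 79 78 80 80 80 79 85 60 29] [78 83 81 81 84 84 80 79 80 79 79 80 79 79 78 79 79 80 79 85 81 36]
```

```bash
python3 - <<'E'
from station import arm
import numpy as np
def F():
    arm.pause(.1); v=[]
    for _ in range(8): v.append(arm.read_ft_force()[2]); arm.pause(.01)
    return np.mean(v),np.std(v)
arm.line_to([.428,-.1815,.15],velocity=.2)
for z in(.132,.128,.126,.125,.124,.123,.122,.121,.120):
    arm.line_to([.428,-.1815,z],velocity=.05); print(z,arm.read_tool_pos()[2].round(4),np.round(F(),2))
print(arm.read_time())
E
```

```text
0.132 0.1317 [0.14 0.62]
0.128 0.1278 [-0.13  0.28]
0.126 0.1259 [0.03 0.26]
0.125 0.125 [-0.16  0.39]
0.124 0.1241 [1.59 0.39]
0.123 0.123 [2.01 0.44]
0.122 0.122 [2.84 0.37]
0.121 0.121 [3.6  0.52]
0.12 0.12 [4.02 0.23]
12.6917
```

The soft spring starts at TCP z ≈ 0.1247 and the hard stop was at 0.1187. That is the full 6 mm, so the first press went all the way down. Next I'll let the button up and go to the casting.

```bash
python3 - <<'E'
from station import arm,snapshot
import cv2
arm.line_to([.428,-.1815,.15],velocity=.08)
arm.line_to([.428,-.1815,.33],velocity=.25)
arm.line_to([.626,-.2,.33],velocity=.2)
arm.line_to([.626,-.2,.262],velocity=.1)
arm.pause(.3)
a=snapshot("scene")[100:260,120:260];b=snapshot("top")[130:270,280:420]
print(arm.read_time(),arm.read_tool_pos())
cv2.imwrite("pics/p.png",cv2.hconcat([cv2.resize(a,(420,480),interpolation=2),cv2.resize(b,(360,480),interpolation=2)]))
E
```

```text
16.4583 [ 0.62607387 -0.19999196  0.26228055]
```

View pics/p.png

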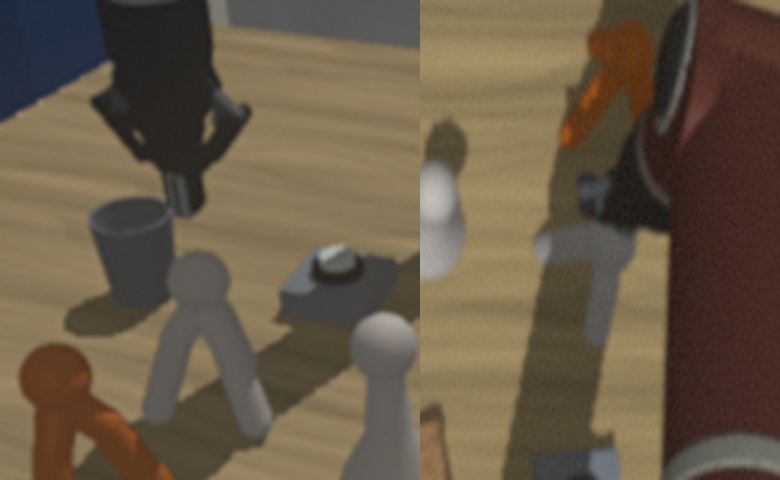

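The scene crop shows the tips at about (183,213) and the head centre at about (199,282). I'll check this against the calibrated projection.

```bash
python3 - <<'E'
from h import *
i=camera_info("scene")
def pr(X): c=i["R"]@np.array(X)+i["t"]; return ((c[:2]/c[2]*i["fx"]+[i["cx"],i["cy"]]-[120,100])*3).round(1)
for dz in(0,.073,.076,.080,.086): print(dz,pr([.626,-.2,.2623-dz]),pr([.626,-.211,.2623-dz]),pr([.615,-.2,.2623-dz]),pr([.637,-.2,.2623-dz]))
print("head",pr([.6258,-.2,.13]),pr([.6258,-.2,.155]))
from station import arm; print(arm.read_eef_rot())
E
```

```text
0 [172.2 124.2] [159.4 122.3] [180.3 118.6] [163.8 130. ]
0.073 [187.  212.1] [174.8 209.9] [194.6 205.8] [179.2 218.4]
0.076 [187.6 215.5] [175.4 213.3] [195.2 209.2] [179.8 221.9]
0.08 [188.3 220.1] [176.2 217.8] [195.9 213.8] [180.6 226.5]
0.086 [189.5 226.9] [177.4 224.6] [197.  220.5] [181.8 233.3]
head [198.2 277.5] [193.6 250.5]
[9.99999972e-01 2.70307494e-05 2.27307694e-04 6.39157455e-05]
```

```bash
python3 - <<'E'
from station import arm,snapshot
import cv2
arm.line_to([.626,-.2,.259],velocity=.05)
arm.pause(2.6)
arm.line_to([.626,-.2,.36],velocity=.15)
Q=[1,0,0,0]
arm.line_to([.45,-.1,.36],velocity=.2)
arm.line_to([.4375,.1655,.34],velocity=.2)
arm.line_to([.4375,.1655,.159],velocity=.12)
arm.pause(.5)
print(arm.read_time(),arm.read_tool_pos(),arm.read_eef_rot(),arm.read_dq().round(3) if hasattr(arm.read_dq(),'round') else 0)
a=snapshot("scene"); cv2.imwrite("pics/f.png",a)
E
```

```text
24.9333 [0.43751945 0.16549872 0.15905885] [ 9.99999998e-01 -5.10459088e-06  5.25377133e-05 -1.90122285e-05] [ 0.001  0.    -0.     0.001  0.    -0.001  0.002]
```

View pics/f.png

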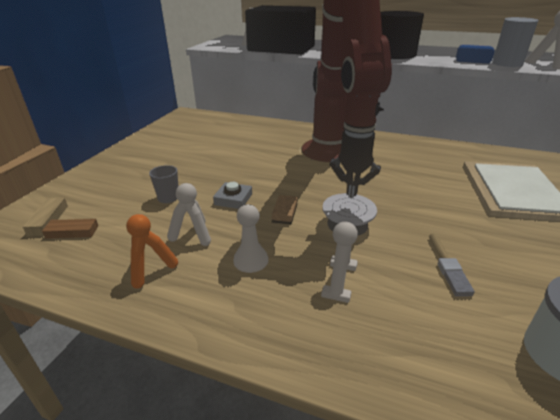

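The final view shows the tips at about (352,196) above the plate centre at (350,208). All castings and bystanders are where they were, and the button is up.

```bash
python3 -c "
from station import ticket
print(ticket.finish_job())"
```

```text
the job is handed in; nothing more can be done
None
```

The job is handed in after about 25 s: the button went fully down and came up (I also half-pressed it once more as a check), then the fingertips pointed about 3 cm above the three-legged casting's head for over 2 s, and the arm finished pointing at the turntable's middle, with nothing else visibly moved.

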